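# Dock the work-lamp battery

## Task

Put the work lamp's battery pack on charge: it lies loose on the sprung lift pad at the mouth of its dock. With your fingertips press it down hard against the pad and, still pressing, slide it along between the rails, under the bridge and its hold-down spring, until it is fully home against the end stop and the lift pad has sprung up again behind it. Do not pick the pack up or tip it, leave the tools and parts lying around it where they are, and take your hand away at the end.

Things in the scene. Friction and masses are not known exactly. Their poses are not given: they have to be found in the camera images.
- dock: grey plastic charging dock, 186 x 92 mm, fixed to the bench. Origin on the bench under the centre of a fully docked pack; x = the way the pack slides in, z up. Flat bed at z = 14 mm, x = -114 to +52. Two side rails 62 mm apart inside, tops at z = 26, from x = -110 to +50
- bridge (a point): middle of the front lower edge of the steel bridge over the dock's bed: x = +1, z = 36.5 mm in the dock's frame. The bridge is 12 mm long in x, 91 mm wide, tops at z = 42.5 (screw heads 45). A pack on the raised pad butts against it; pressed down on the bed it passes under with 2.5 mm to spare
- end_stop (a point): middle of the upright face of the end stop, on the bed: x = +51.5, z = 14 mm in the dock's frame; its top is at z = 36 mm. The pack's front end comes to rest on it
- pack: black flat battery pack, 100 long (x) x 60 wide (y) x 20 mm high, about 0.25 kg, loose, slides easily in the dock. Origin at the centre of its underside, x as the dock's x; its centre of mass lies 15 mm behind. It starts level on the raised lift pad, its centre 60 to 64 mm behind its docked place, which is the dock's x = 0 (to 1.5 mm)
- press_spot (a point): middle of the ribbed flat on the pack's top where the fingertips press: x = -28, z = 20 mm in the pack's frame; the flat reaches from x = -50 to -14 mm. In front of it a thumb ledge, 46 mm across and 5.5 mm high, stands at x = -14 to -8 mm: push forwards on it
- lift_pad (a joint): spring-loaded black pad in the bed, 53 x 40 mm, x = -106 to -53 mm in the dock's frame. 0 = up, its top 7 mm above the bed; 0.007 m = pressed flush. Pushes up with about 7 N when up, 10.5 N when flush. It springs up behind the pack's rear end once the pack is home, as its catch
- hold_leaf (a joint): spring steel leaf, 20 mm wide, fixed under the bridge; it slopes down towards the end stop to a crest at about x = 37 mm in the dock's frame. 0 = free; it grows to about 0.115 rad as the pack slides in below it, and then presses on the pack with about 7 N
- spanner: small combination spanner, 132 x 21 x 8 mm, lying beside the dock; bystander, origin at the centre of its underside
- thread_lock: small upright bottle, 36 mm across, 95 mm tall; bystander, origin at the centre of its underside
- screwdriver: screwdriver with black and orange handle, 160 mm long, 21 mm high, lying in front; bystander, origin at the centre of its underside
- tape: roll of masking tape, 58 mm across, 19 mm high, lying flat; bystander, origin at the centre of its underside
- cap: round metal slide cap, 39 mm across, 34 mm high; bystander, origin at the centre of its underside

How it is judged:
On the way, in this order (a step that is already met when the one before it is completed fails the run):
1. the pack is pressed down against the lift pad (at least 4.5 mm) at the mouth, before it is more than 10 mm under the bridge (contact force between the fingers and pack above 3 N and value of joint lift_pad above 0.0045 m and x of pack in the frame of dock below -0.039 m), for 0.05 s.
2. it is still pressed down by the fingers further in, under the hold-down leaf (contact force between the fingers and pack above 3 N and value of joint lift_pad above 0.004 m and x of pack in the frame of dock between -0.032 and -0.006 m), for 0.05 s.
At the end, for the whole second after the job is handed in: The pack lies flat on the dock's bed (within 2.5 mm and 0.06 rad), within 4 mm of its home place at the end stop, under the lifted hold-down leaf (over 0.06 rad), at rest, and the lift pad has risen behind it to within 2 mm of its full height (x of pack in the frame of dock above -0.004 m and z of pack in the frame of dock below 0.0165 m and angle between the z axis of pack and the z axis of dock, either way round below 0.06 rad and value of joint lift_pad below 0.002 m and value of joint hold_leaf above 0.06 rad and linear speed of pack below 0.01 m/s); the robot touches nothing.
It fails at once if the pack is picked up (over 8 mm above its height on the raised pad) (z of pack in the frame of dock above 0.029 m).
It fails at once if the pack is tipped by more than 0.3 rad (angle between pack's own z axis and vertical above 0.3 rad).
It fails at once if a bystander is moved by more than 15 mm (distance of any of spanner, thread_lock, screwdriver, tape, cap from where it was at the start of the episode above 0.015 m).
It also fails if it takes over 38 s, if anything falls off the work surface, if the arm or the gripper's body presses on something with over 40 N, if the wrist force passes 120 N, or if a joint passes its speed limit or range.

## Robot

A 7-joint arm with a two-finger parallel gripper is mounted at the origin on the work surface; the furniture and walls round the work are solid. World frame = base frame: x ahead of the robot, y to its left, z up, the work surface at z = 0. Lengths are in m, angles in rad, forces in N, time in s.
With the tool pointing down it reaches from about 0.375 to 0.925 m from the base axis. Payload 3.1 kg.
Tool frame: the origin (TCP) lies at the very end of the fingers, on their centre line; the grasp point (between the pads) lies 19 mm behind it; z points along the fingers, y is the line along which they close (so a half turn about z gives the same grasp; the last joint's range is limited). The gripper opens to 85 mm and grips with 20 to 120 N. Pads are 22 mm wide; open, the fingers measure 114 mm over their backs; the gripper's body (76 mm by 85 mm) begins 54 mm behind the grasp point. The pads swing forward as they close: fully open they stand 13 mm farther back than shut.
Start: joints at [1.086, 0.383, 0.044, 1.598, -0.018, 1.161, -0.05], TCP at [0.245, -0.602, 0.231] pointing down, gripper open.
Joint ranges: [-2.61, 2.61], [-0.41, 2.15], [-1.48, 1.57], [0, 2.5], [-1.57, 4.71], [0.05, 1.97], [-2.85, 2.85]. Speed limits (rad/s): [2.79, 2.79, 3.14, 3.14, 3.14, 3.14, 3.14].

## Interface

Orientations are given as a 3x3 rotation matrix whose columns are the frame's x, y, z axes.
In Python, from rig import state, camera, get_calibration, hand_in gives the robot as it stands. The module is installed in compiled form; this text tells all that it offers.
- The arm moves only by the tool drive_tool, never from a script. Its argument "rows" is a list of rows, each a list of 7 numbers: the shift along the world's x, y, z in mm, then the turn, a rotation vector about the world's x, y, z in rad, then the opening, from 0 (shut) to 1 (fully open). A call has exactly 5 rows; each row is the pose to reach, as a shift and turn from the pose commanded when the call began; what a row does not reach only later rows make up. A row lasts 1/10 s, in which the tool goes at most 50 mm and 8.59 degrees, less where a joint would pass 70% of its speed; a pose out of reach is approached as far as the arm can. A call with a gripper value outside its range is refused whole. The fingers move at their own pace and stop on an object; "squeeze" is the grip in N (left out, the last holds). Time passes only in rows, so rows that repeat a pose let the fingers close, or fill a call up. It gives the time, the measured TCP pose, the force, the opening and the grip force at its end, in the units of the state.
- state(): the state, without advancing time (a new reading comes with each control period).
- camera(name): name is "side" or "top"; returns the picture (400x640x3 uint8, blue, green, red); there is no depth.
- get_calibration(name): a dict with "fx", "fy", "cx", "cy" (pixels), "R" (3x3) and "t" (3): a world point X has camera coordinates R X + t. Camera axes: x right, y down, z forward; pixel columns grow to the right and rows downward; lengths in m; the calibration is good to about 2 mm. A picture is of the moment at which its call begins. get_calibration takes no time and is no camera call.
- hand_in(): hands the job in; it is judged then, once.
The state is a dict: "clock": time; "joint_pos": joint angles; "joint_velocities": joint speeds; "tau": joint torques, N m; "position": TCP position; "orientation": TCP orientation; "ft_force": force on the tool from outside, world axes, zero at the start; "ft_torque": the same for the moment, N m; "width": opening from 0.0 (shut) to 1.0 (fully open); "grasp_force": force on a finger pad.
Only numpy, scipy, OpenCV 4.12 (cv2) and the standard library are available. Lean on these libraries where they do the work, as an engineer would, in place of code of your own. Each camera call takes 0.05 s, during which the arm holds its last target. There are 200 camera calls.

## Working session

There is one attempt and no reset: what is moved stays moved. The work goes in short steps, Python scripts to look and compute and a tool call to move; the robot and the scene stay as the last step left them, time stands still between calls to the robot, and variables do not carry over. Pictures are saved under pics/ and viewed, at most 10 in all, crops included, and the job is handed in when it is done.

Besides the shell and the picture viewer there is one more tool, called after "Emit:" as name(argument=value, ...), one argument or row to a line, values as JSON. drive_tool: Moves the arm, as the interface text tells. Its arguments: {"type":"object","properties":{"rows":{"type":"array"},"squeeze":{"type":"number"}},"required":["rows"]}

```bash
mkdir -p pics; python3 - <<'E'
from rig import *
import cv2
for n in("side","top"):
    cv2.imwrite(f"pics/{n}0.png",camera(n)); c=get_calibration(n); print(n,c)
s=state(); print(s)
E
```

```text
side {'fx': 409.6464915522178, 'fy': 409.6464915522178, 'cx': 317.2732923182539, 'cy': 197.7870510554212, 'R': array([[-0.99943154, -0.02950994,  0.01630195],
       [-0.0305829 ,  0.59010524, -0.80674685],
       [ 0.01418718, -0.80678682, -0.59067229]]), 't': array([0.49796617, 0.01532928, 0.9457467 ])}
top {'fx': 470.22967284379797, 'fy': 470.22967284379797, 'cx': 318.36690441183276, 'cy': 198.275978952811, 'R': array([[-0.01032565, -0.99965463,  0.02416608],
       [-0.99050825,  0.00691253, -0.13727939],
       [ 0.13706493, -0.0253542 , -0.99023753]]), 't': array([0.08657699, 0.49496457, 0.89207003])}
{'clock': 0.1, 'joint_pos': array([ 1.08622274,  0.38376454,  0.04384223,  1.59941312, -0.01789411,
        1.16119746, -0.04987031]), 'joint_velocities': array([ 0.00041471, -0.00185818,  0.00050322, -0.00221998,  0.0011156 ,
       -0.0010261 , -0.0022273 ]), 'tau': array([ 2.65498573e-03, -4.34727144e+01,  1.02926742e+00, -2.50452107e+01,
        1.08239532e-02,  5.46937823e-03,  5.58176353e-06]), 'position': array([ 0.24485461, -0.6011988 ,  0.23000734]), 'orientation': array([[ 9.26090538e-01,  3.77299971e-01, -1.02354727e-03],
       [ 3.77301336e-01, -9.26088029e-01,  2.15972723e-03],
       [-1.33029850e-04, -2.38628870e-03, -9.99997144e-01]]), 'ft_force': array([ 0.10863581,  0.14915088, -0.42230176]), 'ft_torque': array([ 0.01423337,  0.01636124, -0.00921591]), 'grasp_force': 0.0, 'width': 1.0019525235542717}
```

View pics/top0.png

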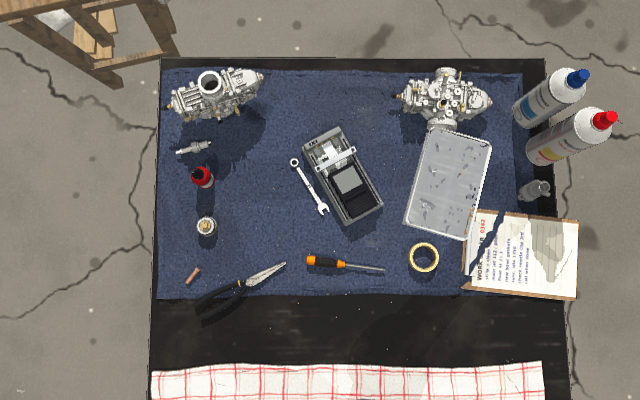

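View pics/side0.png

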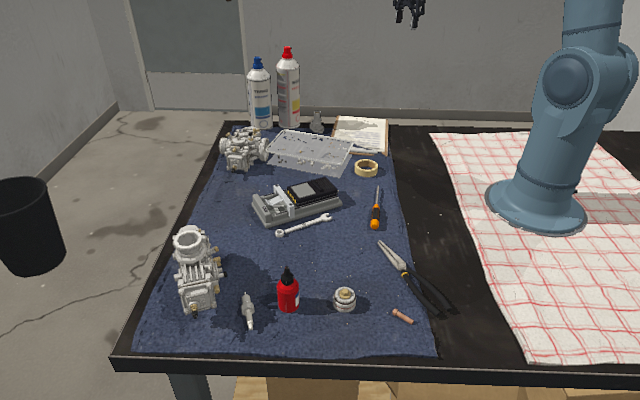

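The top view shows the dock around (342,175), with its end stop towards the upper left (325,140) and its mouth at the lower right (360,220). The spanner is on its left. In the side view the dock is around (297,200). I'll zoom in on both.

```bash
python3 - <<'E'
import cv2
a=cv2.imread("pics/top0.png")[115:235,285:400]; b=cv2.imread("pics/side0.png")[165:235,240:352]
cv2.imwrite("pics/topc.png",cv2.resize(a,None,fx=5,fy=5,interpolation=cv2.INTER_CUBIC))
cv2.imwrite("pics/sidec.png",cv2.resize(b,None,fx=7,fy=7,interpolation=cv2.INTER_CUBIC))
E
```

```text
(no output)
```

View pics/topc.png

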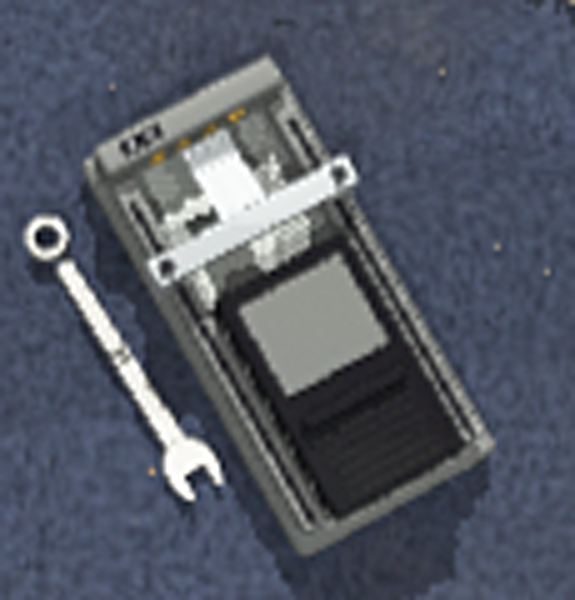

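View pics/sidec.png

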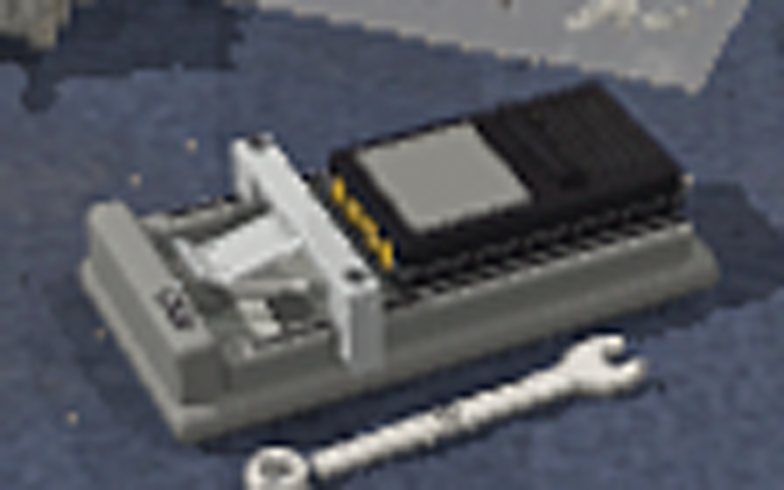

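The crops show these points, in crop pixels:
- **Bridge screws:** (343,174) and (167,268) from the top; (260,142) and (355,274) from the side.
- **Label corners and pack top corners:** clear in both views.
- **Thumb ledge:** about (355,405) from the top.

I'll triangulate them next.

```bash
cat > h.py <<'E'
import numpy as np, cv2
from rig import get_calibration
C={n:get_calibration(n) for n in("top","side")}
def P(n): c=C[n]; return np.array([[c["fx"],0,c["cx"]],[0,c["fy"],c["cy"]],[0,0,1]])@np.c_[c["R"],c["t"]]
def tri(a,b):
    X=cv2.triangulatePoints(P("top"),P("side"),np.array(a,float).reshape(2,1),np.array(b,float).reshape(2,1)).ravel(); return X[:3]/X[3]
def plane(n,p,z):
    c=C[n]; d=c["R"].T@np.array([(p[0]-c["cx"])/c["fx"],(p[1]-c["cy"])/c["fy"],1]); o=-c["R"].T@c["t"]; return o+d*(z-o[2])/d[2]
T=lambda x,y:((x+.5)/5-.5+285,(y+.5)/5-.5+115)
S=lambda x,y:((x+.5)/7-.5+240,(y+.5)/7-.5+165)
E
python3 - <<'E'
from h import *
np.set_printoptions(precision=4,suppress=True)
D={"screwR":((343,174),(260,142)),"screwL":((167,268),(355,274)),
"labFL":((240,315),(410,230)),"labFR":((340,252),(355,155)),"labRR":((390,345),(470,125)),"labRL":((292,397),(530,193)),
"packRR":((465,445),(600,85)),"packRL":((337,515),(690,180)),"packFR":((345,243),(332,152)),"packFL":((228,300),(400,262))}
Q={}
for k,(a,b) in D.items():
    Q[k]=tri(T(*a),S(*b)); print(k,Q[k])
def rep(k,m): v=m; print(k,m[:3])
v=Q["screwL"]-Q["screwR"]; n=np.array([v[1],-v[0]]); n/=np.linalg.norm(n); print("screw dist",np.linalg.norm(v),"fwd",n,np.degrees(np.arctan2(n[1],n[0])))
lf=(Q["labFL"]+Q["labFR"]-Q["labRL"]-Q["labRR"])/2; print("label len,yaw",np.linalg.norm(lf),np.degrees(np.arctan2(lf[1],lf[0])))
pf=(Q["packFL"]+Q["packFR"]-Q["packRL"]-Q["packRR"])/2; print("pack len,yaw",np.linalg.norm(pf),np.degrees(np.arctan2(pf[1],pf[0])))
# dock outer side edges from top at z~26 rail; yaw from mouth/bridge
f=n
m=(Q["screwL"]+Q["screwR"])/2
pc=sum(Q[k] for k in("packRR","packRL","packFR","packFL"))/4
print("pack c rel bridge centre along f, lat", (pc-m)[:2]@f, (pc-m)[:2]@np.array([-f[1],f[0]]),pc,m)
# spanner end points at z=.004
for p in((45,238),(195,470),(215,490)): print(plane("top",T(*p),.005), (plane("top",T(*p),.005)-m)[:2]@f,(plane("top",T(*p),.005)-m)[:2]@np.array([-f[1],f[0]]))
E
```

```text
screwR [0.5908 0.0126 0.0421]
screwL [0.5536 0.0827 0.0431]
labFL [0.5371 0.0539 0.0386]
labFR [0.56   0.0141 0.0392]
labRR [ 0.5233 -0.0049  0.039 ]
labRL [0.5026 0.0342 0.0404]
packRR [ 0.4826 -0.0335  0.0376]
packRL [0.4545 0.0173 0.0359]
packFR [0.5656 0.0118 0.038 ]
packFL [0.5427 0.0582 0.03  ]
screw dist 0.07933366692570257 fwd [0.8838 0.4679] 27.896606258474552
label len,yaw 0.04057140458067048 28.48930237634928
pack len,yaw 0.09588081041984116 26.741354657852593
pack c rel bridge centre along f, lat -0.06977323629020148 -0.0017028472791574614 [0.5113 0.0135 0.0354] [0.5722 0.0476 0.0426]
[0.5745 0.1315 0.005 ] 0.0412712224583607 0.07307938628798376
[0.4784 0.0712 0.005 ] -0.07183408702078048 0.06472000576814801
[0.4702 0.0632 0.005 ] -0.08281339487093216 0.06149318970364752
```

Everything checks out. The pack top measures about 39 mm high (41 expected) and the screw heads about 43 mm (45 expected). The dock origin is near (0.566, 0.044) with yaw about 28°, and the pack sits at dock x ≈ -63 mm. Next I'll move over the press spot.

Emit:
drive_tool(
  rows=[
    [18,45,0,0,0,0.03,0],
    [36,90,0,0,0,0.06,0],
    [54,135,0,0,0,0.1,0],
    [72,180,0,0,0,0.1,0],
    [90,225,0,0,0,0.1,0],
  ],
  squeeze=40,
)

```text
clock: 0.6
position: [0.3353, -0.3748, 0.2308]
orientation: [[0.884, 0.468, -0.001], [0.468, -0.884, 0.001], [-0.0, -0.001, -1.0]]
ft_force: [1.5, -0.5, -0.4]
width: 0.143
grasp_force: 0.0
```

Emit:
drive_tool(
  rows=[
    [18,45,0,0,0,0,0],
    [36,90,0,0,0,0,0],
    [54,135,0,0,0,0,0],
    [72,180,0,0,0,0,0],
    [90,225,0,0,0,0,0],
  ],
)

```text
clock: 1.1
position: [0.4252, -0.1501, 0.231]
orientation: [[0.884, 0.468, -0.0], [0.468, -0.884, -0.0], [-0.0, 0.0, -1.0]]
ft_force: [0.2, -0.8, -0.4]
width: 0.002
grasp_force: 0.0
```

Emit:
drive_tool(
  rows=[
    [18,45,-20,0,0,0,0],
    [36,90,-40,0,0,0,0],
    [54,135,-60,0,0,0,0],
    [59,152,-80,0,0,0,0],
    [59,152,-120,0,0,0,0],
  ],
)

```text
clock: 1.6
position: [0.4881, 0.0058, 0.1128]
orientation: [[0.88, 0.475, 0.008], [0.475, -0.88, 0.003], [0.008, 0.001, -1.0]]
ft_force: [1.3, -0.2, -0.3]
width: -0.002
grasp_force: 0.0
```

Emit:
drive_tool(
  rows=[
    [0,0,0,0,0,0,0],
    [0,0,0,0,0,0,0],
    [0,0,0,0,0,0,0],
    [0,0,0,0,0,0,0],
    [0,0,0,0,0,0,0],
  ],
)

```text
clock: 2.1
position: [0.4855, -0.0007, 0.1129]
orientation: [[0.884, 0.467, 0.003], [0.467, -0.884, -0.001], [0.003, 0.002, -1.0]]
ft_force: [-0.3, -0.4, 0.2]
width: 0.003
grasp_force: 0.0
```

Emit:
drive_tool(
  rows=[
    [0,0,-20,0,0,0,0],
    [0,0,-40,0,0,0,0],
    [0,0,-58,0,0,0,0],
    [0,0,-62,0,0,0,0],
    [0,0,-62,0,0,0,0],
  ],
)

```text
clock: 2.6
position: [0.4841, -0.0002, 0.0494]
orientation: [[0.884, 0.467, -0.0], [0.467, -0.884, -0.0], [-0.0, -0.0, -1.0]]
ft_force: [-0.6, -0.3, 0.7]
width: -0.0
grasp_force: 0.0
```

```bash
python3 - <<'E'
from rig import *
import cv2
a=camera("top")[115:235,285:400]; b=camera("side")[145:235,240:352]
cv2.imwrite("pics/j1.png",cv2.hconcat([cv2.resize(a,(383,400),interpolation=2),cv2.resize(b,(416,400),interpolation=2)]))
s=state();print(s["position"],s["ft_force"])
E
```

```text
[ 4.85235031e-01 -1.06031060e-05  5.03444558e-02] [ 0.12364517 -0.43553703  0.21193432]
```

View pics/j1.png

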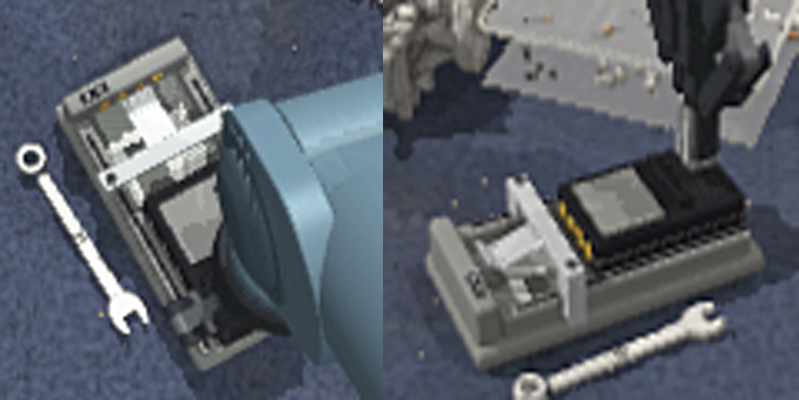

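The side view shows the shut fingertips at (702,165), just above the ribbed flat behind the ledge and roughly centred. Nothing has moved, so I'll press down.

Emit:
drive_tool(
  rows=[
    [0,0,-3,0,0,0,0],
    [0,0,-6,0,0,0,0],
    [0,0,-9,0,0,0,0],
    [0,0,-12,0,0,0,0],
    [0,0,-12,0,0,0,0],
  ],
)

```text
clock: 3.2
position: [0.4846, -0.0001, 0.0376]
orientation: [[0.884, 0.468, 0.0], [0.468, -0.884, -0.0], [0.0, 0.0, -1.0]]
ft_force: [-1.5, -0.1, 5.7]
width: -0.005
grasp_force: 3.1
```

Emit:
drive_tool(
  rows=[
    [0,0,-1,0,0,0,0],
    [0,0,-2,0,0,0,0],
    [0,0,-3,0,0,0,0],
    [0,0,-4,0,0,0,0],
    [0,0,-4,0,0,0,0],
  ],
)

```text
clock: 3.7
position: [0.4848, -0.0, 0.0342]
orientation: [[0.884, 0.468, 0.001], [0.468, -0.884, -0.001], [0.0, 0.001, -1.0]]
ft_force: [-1.2, 0.3, 7.0]
width: 0.0
grasp_force: 3.9
```

Emit:
drive_tool(
  rows=[
    [0,0,-1,0,0,0,0],
    [0,0,-2,0,0,0,0],
    [0,0,-2,0,0,0,0],
    [0,0,-2,0,0,0,0],
    [0,0,-2,0,0,0,0],
  ],
)

```text
clock: 4.2
position: [0.4862, 0.0001, 0.034]
orientation: [[0.884, 0.468, 0.003], [0.468, -0.884, -0.001], [0.002, 0.002, -1.0]]
ft_force: [-4.6, -0.7, 19.4]
width: -0.003
grasp_force: 9.6
```

Flush at z = 34.0 mm, as expected. I'll press slightly harder and start sliding.

Emit:
drive_tool(
  rows=[
    [0,0,-1,0,0,0,0],
    [1.8,0.9,-1,0,0,0,0],
    [3.5,1.9,-1,0,0,0,0],
    [5.3,2.8,-1,0,0,0,0],
    [7.1,3.8,-1,0,0,0,0],
  ],
)

```text
clock: 4.7
position: [0.4932, 0.0039, 0.034]
orientation: [[0.884, 0.468, 0.002], [0.468, -0.884, -0.002], [0.001, 0.003, -1.0]]
ft_force: [-7.2, -1.1, 26.3]
width: -0.0
grasp_force: 13.3
```

Emit:
drive_tool(
  rows=[
    [1.8,0.9,0,0,0,0,0],
    [3.5,1.9,0,0,0,0,0],
    [5.3,2.8,0,0,0,0,0],
    [7.1,3.8,0,0,0,0,0],
    [8.8,4.7,0,0,0,0,0],
  ],
)

```text
clock: 5.2
position: [0.5021, 0.0087, 0.034]
orientation: [[0.884, 0.468, 0.002], [0.468, -0.884, -0.002], [0.001, 0.003, -1.0]]
ft_force: [-7.4, -0.3, 26.2]
width: -0.001
grasp_force: 12.9
```

```bash
python3 - <<'E'
from rig import *
import cv2
b=camera("side")[145:235,240:352]
cv2.imwrite("pics/s2.png",cv2.resize(b,None,fx=6,fy=6,interpolation=2))
E
```

```text
(no output)
```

View pics/s2.png

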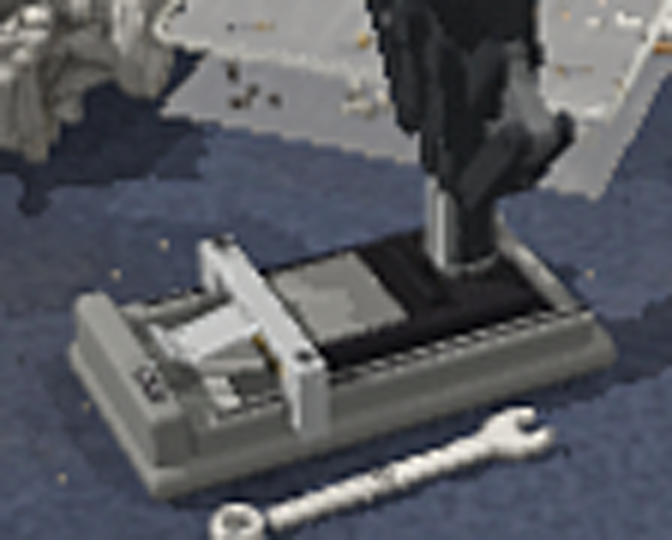

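The pack is flat in the bed with its front just under the bridge, and the label's front edge is at the bridge near (270,290). The fingertips at (465,265) are carrying it, so I'll keep sliding.

Emit:
drive_tool(
  rows=[
    [1.8,0.9,0,0,0,0,0],
    [3.5,1.9,0,0,0,0,0],
    [5.3,2.8,0,0,0,0,0],
    [7.1,3.8,0,0,0,0,0],
    [8.8,4.7,0,0,0,0,0],
  ],
)

```text
clock: 5.75
position: [0.5109, 0.0135, 0.034]
orientation: [[0.884, 0.468, 0.002], [0.468, -0.884, -0.002], [0.001, 0.003, -1.0]]
ft_force: [-7.7, -0.8, 25.5]
width: 0.0
grasp_force: 12.5
```

Emit:
drive_tool(
  rows=[
    [1.8,0.9,0,0,0,0,0],
    [3.5,1.9,0,0,0,0,0],
    [5.3,2.8,0,0,0,0,0],
    [7.1,3.8,0,0,0,0,0],
    [8.8,4.7,0,0,0,0,0],
  ],
)

```text
clock: 6.25
position: [0.5184, 0.0176, 0.034]
orientation: [[0.884, 0.468, -0.001], [0.468, -0.884, -0.003], [-0.002, 0.002, -1.0]]
ft_force: [-10.3, -2.2, 29.3]
width: 0.001
grasp_force: 15.0
```

Emit:
drive_tool(
  rows=[
    [1.8,0.9,0,0,0,0,0],
    [3.5,1.9,0,0,0,0,0],
    [5.3,2.8,0,0,0,0,0],
    [7.1,3.8,0,0,0,0,0],
    [8.8,4.7,0,0,0,0,0],
  ],
)

```text
clock: 6.75
position: [0.525, 0.0212, 0.034]
orientation: [[0.884, 0.467, -0.005], [0.467, -0.884, -0.005], [-0.007, 0.002, -1.0]]
ft_force: [-11.8, -3.3, 32.5]
width: 0.003
grasp_force: 16.1
```

Emit:
drive_tool(
  rows=[
    [1.8,0.9,0,0,0,0,0],
    [3.5,1.9,0,0,0,0,0],
    [5.3,2.8,0,0,0,0,0],
    [7.1,3.8,0,0,0,0,0],
    [8.8,4.7,0,0,0,0,0],
  ],
)

```text
clock: 7.25
position: [0.5351, 0.0267, 0.034]
orientation: [[0.884, 0.467, -0.002], [0.467, -0.884, -0.004], [-0.004, 0.002, -1.0]]
ft_force: [-10.1, -2.5, 28.1]
width: -0.001
grasp_force: 14.1
```

Emit:
drive_tool(
  rows=[
    [1.8,0.9,0.5,0,0,0,0],
    [3.5,1.9,0.5,0,0,0,0],
    [5.3,2.8,0.5,0,0,0,0],
    [7.1,3.8,0.5,0,0,0,0],
    [8.8,4.7,0.5,0,0,0,0],
  ],
)

```text
clock: 7.75
position: [0.5444, 0.0312, 0.034]
orientation: [[0.884, 0.467, -0.001], [0.467, -0.884, -0.003], [-0.003, 0.002, -1.0]]
ft_force: [-8.3, -3.8, 22.8]
width: -0.0
grasp_force: 11.4
```

Emit:
drive_tool(
  rows=[
    [0.9,0.5,0,0,0,0,0],
    [1.8,0.9,0,0,0,0,0],
    [2.7,1.4,0,0,0,0,0],
    [3.5,1.9,0,0,0,0,0],
    [3.5,1.9,0,0,0,0,0],
  ],
)

```text
clock: 8.25
position: [0.5474, 0.0324, 0.0341]
orientation: [[0.884, 0.467, -0.002], [0.467, -0.884, -0.004], [-0.003, 0.003, -1.0]]
ft_force: [-7.1, -2.9, 21.5]
width: -0.001
grasp_force: 10.9
```

```bash
python3 - <<'E'
from rig import *
import cv2
b=camera("side")[145:235,240:352]
cv2.imwrite("pics/s3.png",cv2.resize(b,None,fx=6,fy=6,interpolation=2))
E
```

```text
(no output)
```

View pics/s3.png

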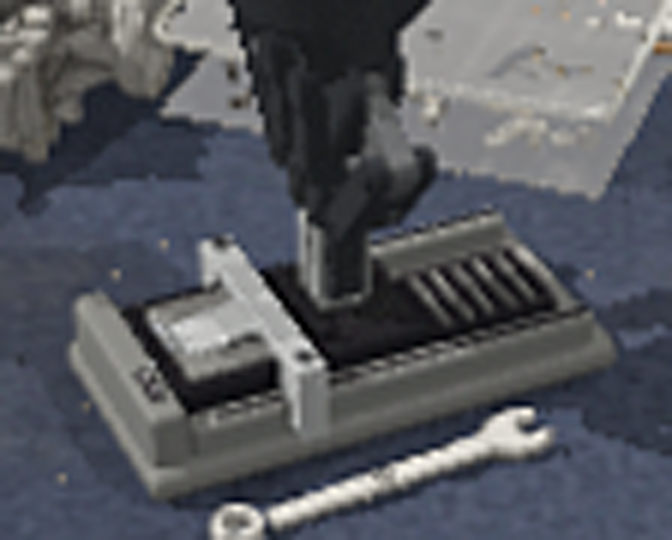

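The pack's front is at or very near the end stop, around (150,370), and the ribbed lift pad shows behind it at (480,280). I'll push a little further to confirm it has seated.

Emit:
drive_tool(
  rows=[
    [0.9,0.5,0,0,0,0,0],
    [1.8,0.9,0,0,0,0,0],
    [2.7,1.4,0,0,0,0,0],
    [3.5,1.9,0,0,0,0,0],
    [3.5,1.9,0,0,0,0,0],
  ],
)

```text
clock: 8.8
position: [0.5479, 0.0326, 0.034]
orientation: [[0.885, 0.466, -0.009], [0.466, -0.885, -0.008], [-0.012, 0.002, -1.0]]
ft_force: [-15.0, -5.9, 31.7]
width: -0.002
grasp_force: 19.9
```

Emit:
drive_tool(
  rows=[
    [0.9,0.5,0,0,0,0,0],
    [1.8,0.9,0,0,0,0,0],
    [2.7,1.4,0,0,0,0,0],
    [3.5,1.9,0,0,0,0,0],
    [3.5,1.9,0,0,0,0,0],
  ],
)

```text
clock: 9.3
position: [0.5479, 0.0326, 0.034]
orientation: [[0.885, 0.466, -0.017], [0.466, -0.885, -0.011], [-0.02, 0.002, -1.0]]
ft_force: [-21.0, -8.4, 39.7]
width: 0.002
grasp_force: 23.5
```

The tip is stopped dead with a rising push force, so the pack is home. I'll ease off and lift away.

Emit:
drive_tool(
  rows=[
    [-1.3,-0.7,1,0,0,0,0],
    [-2.7,-1.4,2,0,0,0,0],
    [-4,-2.1,3,0,0,0,0],
    [-6,-3.2,5,0,0,0,0],
    [-6,-3.2,8,0,0,0,0],
  ],
)

```text
clock: 9.8
position: [0.5478, 0.0342, 0.0382]
orientation: [[0.884, 0.467, -0.001], [0.467, -0.884, 0.0], [-0.001, -0.001, -1.0]]
ft_force: [0.6, -1.4, -0.3]
width: 0.001
grasp_force: 0.0
```

Emit:
drive_tool(
  rows=[
    [-2,-1,10,0,0,0,0],
    [-10,-5,40,0,0,0,0],
    [-20,-30,80,0,0,0,0],
    [-30,-70,120,0,0,0,0],
    [-40,-110,140,0,0,0,0],
  ],
)

```text
clock: 10.3
position: [0.5116, -0.0713, 0.1812]
orientation: [[0.881, 0.473, 0.007], [0.473, -0.881, 0.001], [0.006, 0.002, -1.0]]
ft_force: [-0.2, -0.5, -0.3]
width: 0.004
grasp_force: 0.0
```

Emit:
drive_tool(
  rows=[
    [-15,-45,0,0,0,0,0],
    [-30,-90,0,0,0,0,0],
    [-30,-90,0,0,0,0,0],
    [-30,-90,0,0,0,0,0],
    [-30,-90,0,0,0,0,0],
  ],
)

```text
clock: 10.8
position: [0.4802, -0.1612, 0.1778]
orientation: [[0.883, 0.47, 0.001], [0.47, -0.883, 0.001], [0.002, -0.0, -1.0]]
ft_force: [-1.0, 0.8, 0.2]
width: -0.0
grasp_force: 0.0
```

```bash
python3 - <<'E'
from rig import *
import cv2
a=camera("top")[115:235,285:400]; b=camera("side")[145:235,240:352]
cv2.imwrite("pics/j4.png",cv2.hconcat([cv2.resize(a,(383,400),interpolation=2),cv2.resize(b,(416,400),interpolation=2)]))
s=state();print(s["position"],s["ft_force"])
E
```

```text
[ 0.48019418 -0.16063453  0.17753607] [-0.15382175 -0.30762392  0.15749123]
```

View pics/j4.png

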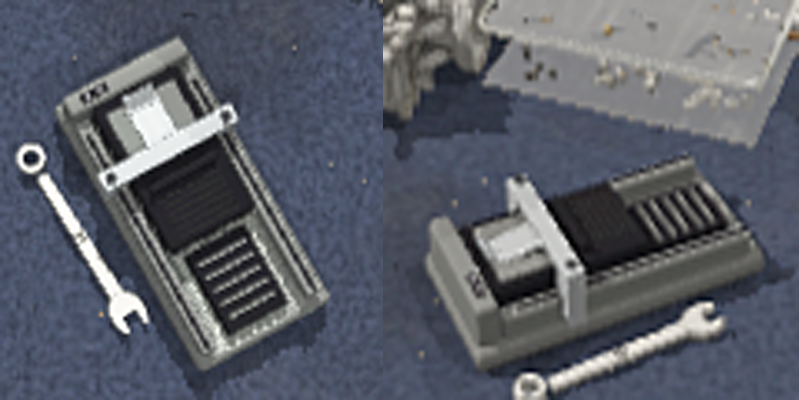

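The pack is against the end stop with its front around (100,110) in the top crop. The leaf lies on it, the ribbed pad is clear behind it at (240,280), and the spanner hasn't moved.

```bash
python3 -c "
from rig import *
print(hand_in())"
```

```text
the job is handed in; nothing more can be done
None
```

The job is handed in, with no verdict returned: I slid the pack home until it stopped against the end stop; the last picture shows the leaf on it, the lift pad clear behind it and the spanner unmoved, and the hand is away (I didn't measure the pad's height or check the other bystanders at the end).

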